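# Lock up the tool case with its hasp and safety knob

### The arm

A 6-joint arm with a two-finger parallel gripper is mounted at the origin on a cart in front of the work surface, level with it; the furniture and walls round the work are solid. World frame = base frame: x ahead of the robot, y to its left, z up, the work surface at z = 0. Lengths are in m, angles in rad, forces in N, time in s.
With the tool pointing down it reaches from about 0.25 to 0.725 m from the base axis. Payload 4 kg.
Tool frame: the origin (TCP) lies midway between the tips of the shut fingers; the grasp point (between the pads) lies bot.tcp_to_grasp behind it (bot.tcp_to_grasp is the distance from the TCP to the grasp point, in m); z points along the fingers, y is the line along which they close (so a half turn about z gives the same grasp; the last joint's range is limited). The gripper opens to 85 mm and grips with 20 to 120 N. Pads are 22 mm wide; open, the fingers measure 114 mm over their backs; the gripper's body (76 mm by 85 mm) begins 54 mm behind the grasp point. The pads swing forward as they close: fully open they stand 13 mm farther back than shut.
Start: joints at [1.185, 0.241, 0.005, 1.335, 0, 1.571], TCP at [0.188, 0.463, 0.199] pointing down, gripper open.
Joint ranges: [-2.72, 2.72], [-1.05, 1.87], [-1.09, 1.28], [-1.99, 2.15], [-1.42, 1.44], [-3.14, 3.14]. Speed limits (rad/s): [2.79, 2.79, 3.14, 3.14, 3.14, 3.14].

### API

Orientations are given as a unit quaternion [x, y, z, w].
In Python, from workcell import readout, camera, bot gives the robot as it stands. The module is installed in compiled form; this text tells all that it offers.
- The arm moves only by the tool jog_arm, never from a script. Its argument "motion" is a list of rows, each an object of numbers: "x", "y", "z": the shift along the tool's x, y, z in mm; "spin": the turn about the tool's z in degrees; "fingers": the closure, from -1 (fully open) to 1 (shut). A call has 1 to 8 rows; each row is the pose to reach, as a shift and turn from the pose commanded when the call began, along the tool's axes at that moment; what a row does not reach only later rows make up. A row lasts 1/8 s, in which the tool goes at most 62.5 mm and 10.7 degrees, less where a joint would pass 70% of its speed; a pose out of reach is approached as far as the arm can. A call with a gripper value outside its range is refused whole. The fingers move at their own pace and stop on an object; the grip force is fixed at half the most. Time passes only in rows, so rows that repeat a pose let the fingers close. It gives the time, the measured TCP pose, the force, the opening and the grip force at its end, in the units of the state.
- readout.get_obs(): the state, without advancing time (a new reading comes with each control period).
- camera(name): name is "scene" or "top" or "wrist"; returns a dict with "pixels" (420x560x3 uint8, red, green, blue), "K" (3x3 intrinsics, pixels), "dist" ([k1, k2, p1, p2, k3] as OpenCV has them; the pictures are not rectified), "rvec" (rotation vector, rad) and "tvec" (3), from world to camera coordinates, as OpenCV has them. Camera axes: x right, y down, z forward; pixel columns grow to the right and rows downward; lengths in m; the calibration is good to about 2 mm. A picture is of the moment at which its call begins. There is no depth.
- bot.job_done(): hands the job in; it is judged then, once.
The state is a dict: "clock": time; "joint_pos": joint angles; "joint_vel": joint speeds; "tau": joint torques, N m; "eef_pos": TCP position; "tool_rot": TCP orientation; "ft_force": force on the tool from outside, world axes, zero at the start; "ft_torque": the same for the moment, N m; "grip_width": finger opening in m; "grasp_force": force on a finger pad.
Only numpy, scipy, OpenCV 4.12 (cv2) and the standard library are available. Lean on these libraries where they do the work, as an engineer would, in place of code of your own. Each camera call takes 0.05 s, during which the arm holds its last target. There are 200 camera calls.

### The job

Lock up the green tool case: first push its raised lid fully shut, next swing the standing slotted hasp over until it lies flat on the lid round the red winged knob, then push the knob down and turn it a full quarter turn clockwise, so that the wing lies across the hasp, and let it spring back up. Leave the other things on the bench where they are.

Things in the scene. Friction and masses are not known exactly. Their poses are not given: they have to be found in the camera images.
- tool_case: Green case, 140 (x) x 190 (y) x 75 mm high when shut, fixed. Origin: centre of its underside; x points from its front (hasp side) to its back, y to its left, z up. A handle stands out 26 mm at its left end, 37 mm up. The 10 mm lid is hinged at the back upper edge (x = +70, z = 65 mm). A fixed arbor press 0.45 m tall stands behind, about world x = 0.79, y = 0.18 m: keep the wrist clear of it.
- lid_press (a point): Point on the lid's upper surface near its front left corner, 22 mm from the front edge and 65 mm to the left of the middle (moves with the lid; at case x = -48, y = +65, z = 75 mm when shut): a clear place to push the lid down.
- case_lid (a joint): Lid angle, rad: 0 = fully shut; at the start 0.25 to 0.5 (front edge raised). The hinge is stiff: the lid stays where it is left, and a push of 5 to 10 N near the front edge moves it.
- hasp_hinge (a point): Middle of the hasp's hinge pin, which runs along the case's y, 8 mm in front of the case's front wall and 3.5 mm above the top of the shut lid (case x = -78, y = 0, z = 78.5 mm). Fixed to the case.
- hasp_tip (a point): Middle of the free end of the hasp: a flat steel plate 116 mm long from the hinge pin, 46 mm wide (along case y), 5 mm thick, with a slot 22 mm wide that runs from 38 to 99 mm from the pin.
- hasp (a joint): Hasp angle, rad: 0 = lying flat on the shut lid pointing to the back of the case, its upper face 6 mm above the lid; 1.57 = standing upright; more = leaning out over the front. At the start 1.75 to 2.1. The hinge is stiff (0.075 N m) and the hasp stays where it is left; a light push (1 to 3 N) at its outer face swings it over. With the knob unturned its slot passes over the knob's wing.
- knob_top (a point): Middle of the top of the red winged knob on the lid, on the knob's axis (12 mm in front of the lid's middle, 66 mm from the hasp's pin when shut, case x = -12, y = 0, z = 111 mm with the lid shut and the knob up). The wing is 44 mm long, 12 mm thick and 22 mm high; its underside is 14 mm above the lid. Its long direction is along the case's x when unturned and along y when turned; it turns and is pressed with the knob, and rides with the lid.
- knob_press (a joint): How far the knob is pressed in, m: 0 = up, 0.007 = fully in. A spring pushes it up again: 2.4 N at first, 8 N fully in.
- knob_turn (a joint): Knob angle, rad, clockwise seen from above: 0 = unturned, wing along the case's x (in line with the hasp's slot), 1.57 = quarter turn, wing across the hasp. Safety ratchet: with the knob up it turns only about 0.2 from either end; it must be held in by at least 5.5 mm to be turned from 0.2 to 1.35. Turning is light (0.03 N m).
- spool_1_c (a point): Bystander: spool of white thread, 54 x 74 x 60 mm, loose; point on its axis 10 mm above its underside.
- punch_pad_c (a point): Bystander: cream punching pad, 85 x 120 x 18 mm, loose; its centre.
- wax_block_c (a point): Bystander: yellow wax block, 36 x 55 x 23 mm, loose; its centre.
- awl_c (a point): Bystander: awl with wooden handle, 26 x 155 x 26 mm, lying loose; its middle.
- mallet_c (a point): Bystander: mallet, 70 x 269 x 56 mm, lying loose; its middle.
- cap_tray_c (a point): Bystander: blue tray of caps, 82 x 110 x 24 mm, loose; its middle.

How it is judged:
By the outcome, as a careful person would: the job done as asked, in the order asked, and still so for the second after the job is handed in, with the robot touching nothing.
It also fails if it takes over 59 s, if anything falls off the work surface, if the arm or the gripper's body presses on something with over 40 N, if the wrist force passes 120 N, or if a joint passes its speed limit or range.

## Working session

There is one attempt and no reset: what is moved stays moved. The work goes in short steps, Python scripts to look and compute and a tool call to move; the robot and the scene stay as the last step left them, time stands still between calls to the robot, and variables do not carry over. Pictures are saved under pics/ and viewed, at most 10 in all, crops included, and the job is handed in when it is done.

Besides the shell and the picture viewer there is one more tool, called after "Emit:" in YAML: its name, and indented under it one key for each argument. jog_arm: Moves the arm, as the interface text tells. Its arguments: {"type":"object","properties":{"motion":{"type":"array"}},"required":["motion"]}

```bash
mkdir -p pics; python3 - <<'E'
from workcell import readout,camera,bot
import cv2,pickle
for n in("scene","top"):
    c=camera(n);pickle.dump(c,open(n+'.pkl','wb'));cv2.imwrite(f'pics/{n}1.png',cv2.resize(c["pixels"][:,:,::-1],(800,600),interpolation=cv2.INTER_CUBIC))
    print(n,c["rvec"],c["tvec"],c["K"].tolist())
o=readout.get_obs();print({k:o[k] for k in("clock","eef_pos","tool_rot","grip_width","ft_force")},bot.tcp_to_grasp)
E
```

```text
scene [ 2.09770036 -0.83898167  0.40466211] [-0.30003569  0.40770795  0.717437  ] [[439.8273959022442, 0.0, 278.9571056958353], [0.0, 439.8273959022442, 212.31130986113442], [0.0, 0.0, 1.0]]
top [ 2.22080596 -2.16780871  0.01119616] [0.1626251  0.56979746 0.99288287] [[433.46576159811366, 0.0, 273.2444485228701], [0.0, 433.46576159811366, 204.94682744491286], [0.0, 0.0, 1.0]]
{'clock': 0.1, 'eef_pos': array([0.18791021, 0.46267896, 0.19840279]), 'tool_rot': array([ 1.91683537e-01,  9.81456341e-01, -9.18763927e-04, -1.70440655e-04]), 'grip_width': 0.0857092282945518, 'ft_force': array([-0.09706603,  0.50339932, -0.35899689])} 0.0187
```

View pics/scene1.png

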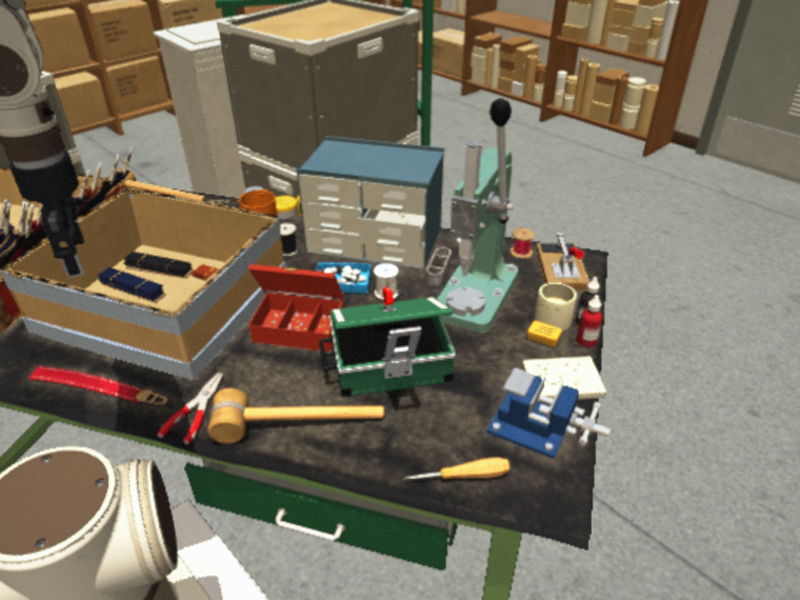

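View pics/top1.png

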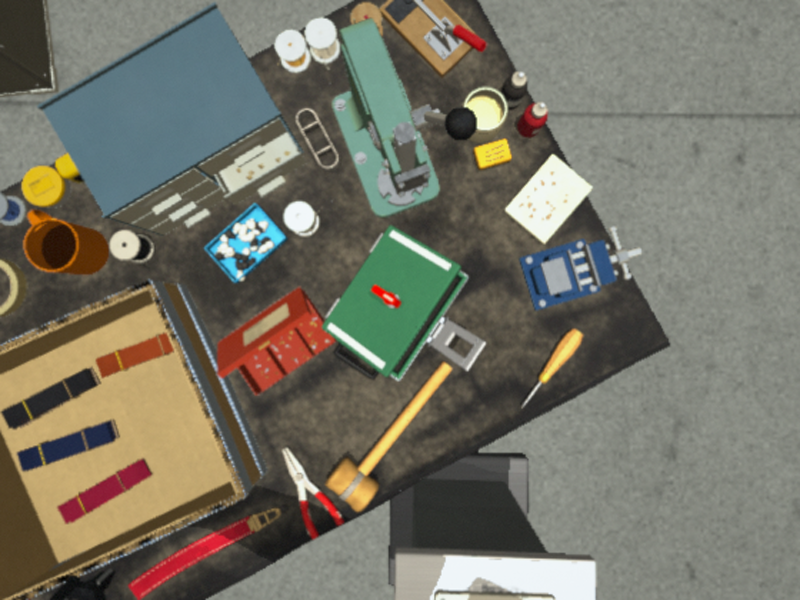

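The scene view shows the case (about 330-455, 300-390 at 800x600) with its lid raised and the hasp standing. In the top view the lid is at (325-465, 228-378), the knob at (385,295) and the hasp at (457,345). I'll enlarge both crops to read the corners.

```bash
python3 - <<'E'
import cv2,pickle,numpy as np
a=pickle.load(open('top.pkl','rb'))["pixels"][:,:,::-1];b=pickle.load(open('scene.pkl','rb'))["pixels"][:,:,::-1]
# top crop x 220..350,y150..270 ; scene x 215..335,y 190..290 ; scale 6/5
A=cv2.resize(a[150:270,220:350],None,fx=5,fy=5,interpolation=cv2.INTER_CUBIC)
B=cv2.resize(b[190:290,215:335],None,fx=6,fy=6,interpolation=cv2.INTER_CUBIC)
cv2.imwrite('pics/ct.png',A);cv2.imwrite('pics/cs.png',B)
E
```

```text
(no output)
```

View pics/ct.png

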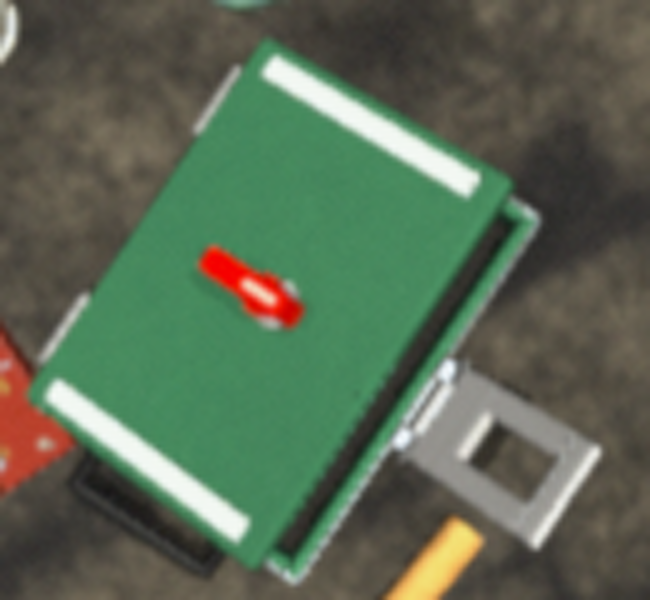

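View pics/cs.png

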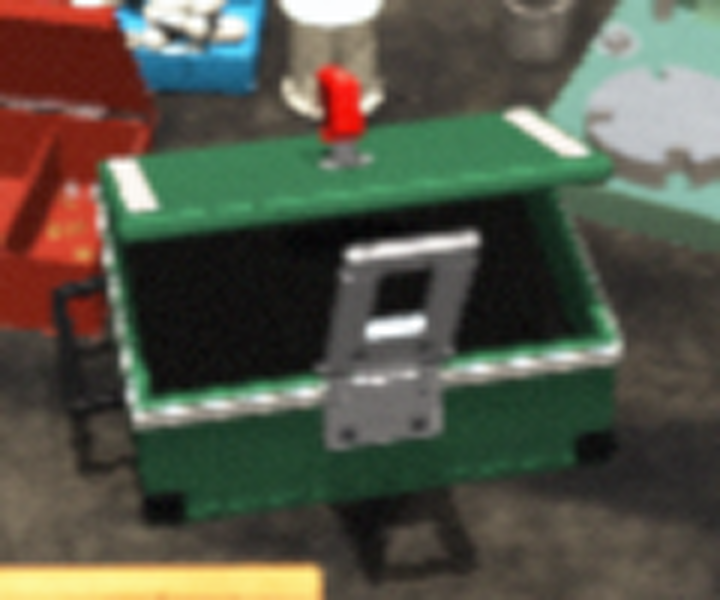

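```bash
cat >fit.py <<'E'
import cv2,pickle,numpy as np
from scipy.optimize import least_squares
C={n:pickle.load(open(n+'.pkl','rb')) for n in("top","scene")}
def lid(f,y,h,a): return [.07-f*np.cos(a)+h*np.sin(a),y,.065+f*np.sin(a)+h*np.cos(a)]
def hasp(r,y,h): return [-.078+r*np.cos(h),y,.0785+r*np.sin(h)]
def world(p,P):
    c,s=np.cos(p[2]),np.sin(p[2]);P=np.array(P)
    return np.c_[P[:,0]*c-P[:,1]*s+p[0],P[:,0]*s+P[:,1]*c+p[1],P[:,2]]
def model(p):
    a,h=p[3:];R=[-.07,-.095,.065];L=[-.07,.095,.065]
    lc=[lid(.14,-.095,.01,a),lid(.14,.095,.01,a),lid(0,.095,.01,a),lid(0,-.095,.01,a)]
    hp=[hasp(.116,-.023,h),hasp(.116,.023,h)];k=lid(.082,0,.046,a)
    return {"top":[R,L]+lc+hp+[k],"scene":[R,L]+hp+[k,[-.07,.095,0]]}
m={"top":np.array([[540,220],[290,580],[513,185],[250,567],[35,395],[265,42],[600,452],[537,548],[262,292]],float),
 "scene":np.array([[620,350],[137,418],[480,237],[345,250],[340,72],[147,520]],float)}
m["top"]=(m["top"]+.5)/5-.5+[220,150];m["scene"]=(m["scene"]+.5)/6-.5+[215,190]
def res(p):
    M=model(p);return np.concatenate([(cv2.projectPoints(world(p,M[n]),C[n]["rvec"],C[n]["tvec"],C[n]["K"],np.array(C[n]["dist"]))[0][:,0]-m[n]).ravel() for n in m])
if __name__=="__main__":
    s=least_squares(res,[.5,.1,.95,.35,1.9],loss='soft_l1');p=s.x
    print(p,np.degrees(p[2]));print(res(p).reshape(-1,2).round(1).tolist())
    np.save('p.npy',p)
    print("press now/shut",world(p,[lid(.118,.065,.01,p[3]),[-.048,.065,.075]]).round(4).tolist())
    print("tip",world(p,[hasp(.116,0,p[4]),[-.078,0,.0785]]).round(4).tolist());print("knob shut",world(p,[[-.012,0,.111]]).round(4).tolist())
E
python3 fit.py
```

```text
[0.54931075 0.1660664  0.99965794 0.48582256 2.04686609] 57.27618075944825
[[0.5, 0.1], [1.8, 0.3], [1.2, -0.8], [0.9, 1.0], [-2.4, 0.0], [0.6, -1.7], [0.5, -0.7], [-0.3, 0.1], [-3.1, -2.2], [-0.3, -0.9], [-0.6, -1.5], [-0.7, -0.1], [-0.3, 0.5], [-0.6, 0.8], [-0.5, 1.5]]
press now/shut [[0.4786, 0.1762, 0.1289], [0.4687, 0.1608, 0.075]]
tip [[0.4784, 0.0557, 0.1816], [0.5071, 0.1004, 0.0785]]
knob shut [[0.5428, 0.156, 0.111]]
```

Emit:
jog_arm:
  motion:
    - {"z": -50,"spin": -10,"fingers": 1}
    - {"z": -60,"spin": -20,"fingers": 1}
    - {"z": -60,"spin": -30,"fingers": 1}
    - {"z": -60,"spin": -40,"fingers": 1}

```text
validation failed for argument at $.mo...
```

```bash
sed -i 's/\[262,292\]/[250,287]/' fit.py; python3 fit.py; cat >go.py <<'E'
# usage: go.py x y z yawoff  (case mm) ... ; prints tool-frame shift of TCP to each case point, spin for tool y along case y
import sys,numpy as np
from scipy.spatial.transform import Rotation as R
from workcell import readout
p=np.load('p.npy');o=readout.get_obs();r=R.from_quat(o["tool_rot"])
ty=r.as_matrix()[:,1];yaw=np.degrees(np.arctan2(ty[1],ty[0]))
print("t",o["clock"],"q",np.round(o["joint_pos"],2),"F",o["ft_force"].round(1),"w",round(o["grip_width"],4),"tilt",np.degrees(r.as_matrix()[:2,2]).round(2))
c,s=np.cos(p[2]),np.sin(p[2]);e=o["eef_pos"]-[p[0],p[1],0]
print("case pos",(1000*np.array([e[0]*c+e[1]*s,-e[0]*s+e[1]*c,e[2]])).round(1),"spin to y-align",round((yaw-np.degrees(p[2])-90+180)%360-180,1))
for a in sys.argv[1:]:
    x,y,z=[float(v)/1000 for v in a.split(',')]
    w=np.array([x*c-y*s+p[0],x*s+y*c+p[1],z])
    print(a,"->",(r.inv().apply(w-o["eef_pos"])*1000).round(1))
E
python3 go.py -40,65,190 -40,65,130
```

```text
[0.54929296 0.16609544 0.99987398 0.49221454 2.04698449] 57.288559358514874
[[0.5, 0.1], [1.8, 0.3], [1.0, -1.0], [0.7, 0.9], [-2.5, 0.0], [0.6, -1.7], [0.5, -0.7], [-0.3, 0.1], [-0.9, -1.3], [-0.3, -0.9], [-0.6, -1.5], [-0.7, -0.1], [-0.3, 0.5], [-0.7, 0.6], [-0.5, 1.5]]
press now/shut [[0.4788, 0.1766, 0.1296], [0.4687, 0.1608, 0.075]]
tip [[0.4784, 0.0557, 0.1816], [0.5071, 0.1005, 0.0785]]
knob shut [[0.5428, 0.156, 0.111]]
t 0.1 q [ 1.19  0.24  0.    1.34 -0.    1.57] F [-0.1  0.5 -0.4] w 0.0857 tilt [-0.04 -0.1 ]
case pos [ 54.3 464.3 198.4] spin to y-align -79.4
-40,65,190 -> [-375.2 -166.1    8.7]
-40,65,130 -> [-375.2 -166.    68.7]
```

Emit:
jog_arm:
  motion:
    - {"x": 0,"y": 0,"z": -50,"spin": -10,"fingers": 1}
    - {"x": 0,"y": 0,"z": -60,"spin": -20,"fingers": 1}
    - {"x": 0,"y": 0,"z": -60,"spin": -30,"fingers": 1}
    - {"x": 0,"y": 0,"z": -60,"spin": -40,"fingers": 1}

```text
clock: 0.6
eef_pos: [0.1881, 0.4631, 0.259]
tool_rot: [-0.158, 0.987, -0.0, -0.0]
ft_force: [-0.7, -0.3, 0.4]
grip_width: 0.0123
grasp_force: 0.0
```

```bash
python3 go.py -40,65,200 -40,65,130
```

```text
t 0.6 q [1.18 0.22 0.14 1.49 0.   0.87] F [-0.7 -0.3  0.4] w 0.0123 tilt [-0.01 -0.03]
case pos [ 54.7 464.4 259. ] spin to y-align -39.1
-40,65,200 -> [-178.2 -369.8   59.1]
-40,65,130 -> [-178.3 -369.7  129.1]
```

Emit:
jog_arm:
  motion:
    - {"x": -25,"y": -53,"z": 0,"spin": -10,"fingers": 1}
    - {"x": -50,"y": -106,"z": 0,"spin": -20,"fingers": 1}
    - {"x": -75,"y": -159,"z": 0,"spin": -30,"fingers": 1}
    - {"x": -100,"y": -211,"z": 0,"spin": -39,"fingers": 1}
    - {"x": -125,"y": -264,"z": 0,"spin": -39,"fingers": 1}
    - {"x": -150,"y": -316,"z": 0,"spin": -39,"fingers": 1}
    - {"x": -178,"y": -370,"z": 0,"spin": -39,"fingers": 1}
    - {"x": -178,"y": -370,"z": 0,"spin": -39,"fingers": 1}

```text
clock: 1.6
eef_pos: [0.4731, 0.1627, 0.2582]
tool_rot: [-0.474, 0.881, -0.0, -0.001]
ft_force: [0.1, 1.2, 0.1]
grip_width: -0.0002
grasp_force: 0.0
```

```bash
python3 go.py -40,65,137 -46,65,74 ; python3 - <<'E'
from workcell import camera
import cv2,pickle
c=camera("wrist");pickle.dump(c,open('wrist.pkl','wb'));cv2.imwrite('pics/w1.png',cv2.resize(c["pixels"][:,:,::-1],(800,600),interpolation=cv2.INTER_CUBIC))
E
```

```text
t 1.6 q [ 0.33  0.23  0.14  1.48 -0.   -0.66] F [0.1 1.2 0.1] w -0.0002 tilt [-0.06 -0.06]
case pos [-44.   62.2 258.2] spin to y-align -0.8
-40,65,137 -> [ -4.2   2.8 121.2]
-46,65,74 -> [  1.7   2.7 184.2]
```

View pics/w1.png

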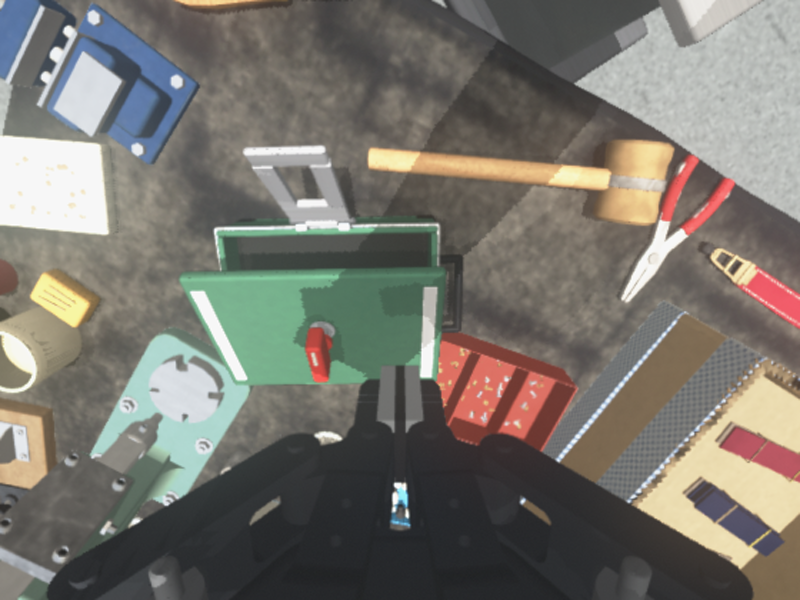

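Emit:
jog_arm:
  motion:
    - {"x": -8,"y": 3,"z": 55,"spin": -1,"fingers": 1}
    - {"x": -8,"y": 3,"z": 105,"spin": -1,"fingers": 1}
    - {"x": -8,"y": 3,"z": 120,"spin": -1,"fingers": 1}
    - {"x": -6,"y": 3,"z": 135,"spin": -1,"fingers": 1}
    - {"x": -3,"y": 3,"z": 150,"spin": -1,"fingers": 1}
    - {"x": 0,"y": 3,"z": 165,"spin": -1,"fingers": 1}
    - {"x": 2,"y": 3,"z": 176,"spin": -1,"fingers": 1}
    - {"x": 2,"y": 3,"z": 182,"spin": -1,"fingers": 1}

```text
clock: 2.65
eef_pos: [0.4678, 0.1663, 0.0777]
tool_rot: [-0.484, 0.875, -0.0, 0.0]
ft_force: [0.2, 0.2, 1.3]
grip_width: -0.0001
grasp_force: 0.7
```

Emit:
jog_arm:
  motion:
    - {"x": 0,"y": 0,"z": 1,"spin": 0,"fingers": 1}
    - {"x": 0,"y": 0,"z": 2,"spin": 0,"fingers": 1}
    - {"x": 0,"y": 0,"z": 2,"spin": 0,"fingers": 1}

```text
clock: 3.02
eef_pos: [0.4678, 0.166, 0.0754]
tool_rot: [-0.484, 0.875, 0.0, 0.0]
ft_force: [-1.0, -0.1, 1.2]
grip_width: -0.0001
grasp_force: 0.5
```

```bash
python3 go.py -150,65,250; python3 -c "
import pickle,cv2,numpy as np
c=pickle.load(open('wrist.pkl','rb'));print(-cv2.Rodrigues(np.array(c['rvec']))[0].T@np.array(c['tvec']).ravel())"
```

```text
t 3.025 q [ 0.34  0.32 -0.22  1.03  0.   -0.67] F [-1.  -0.1  1.2] w -0.0001 tilt [0.02 0.02]
case pos [-44.1  68.5  75.4] spin to y-align 0.6
-150,65,250 -> [ 105.8   -2.4 -174.6]
[0.42771984 0.09527994 0.43377575]
```

Emit:
jog_arm:
  motion:
    - {"x": 0,"y": 0,"z": 1,"spin": 0,"fingers": 1}
    - {"x": 0,"y": 0,"z": 2,"spin": 0,"fingers": 1}
    - {"x": 0,"y": 0,"z": 3,"spin": 0,"fingers": 1}
    - {"x": 0,"y": 0,"z": 3,"spin": 0,"fingers": 1}

```text
clock: 3.52
eef_pos: [0.4676, 0.1658, 0.0721]
tool_rot: [-0.484, 0.875, 0.0, -0.0]
ft_force: [0.4, -0.4, 1.2]
grip_width: 0.0002
grasp_force: 0.1
```

```bash
python3 go.py; python3 - <<'E'
from workcell import camera
import cv2
c=camera("scene")["pixels"][190:290,215:335,::-1]
cv2.imwrite('pics/s2.png',cv2.resize(c,None,fx=5,fy=5,interpolation=cv2.INTER_CUBIC))
E
```

```text
t 3.525 q [ 0.34  0.33 -0.22  1.02  0.   -0.67] F [ 0.4 -0.4  1.2] w 0.0002 tilt [-0. -0.]
case pos [-44.4  68.5  72.1] spin to y-align 0.6
```

View pics/s2.png

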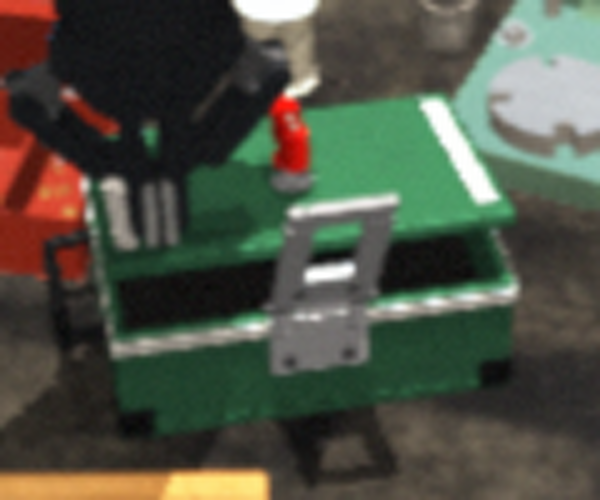

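```bash
python3 - <<'E'
from fit import *
p=np.load('p.npy');c=C["scene"]
def pr(W):return ((cv2.projectPoints(np.array(W,float),c["rvec"],c["tvec"],c["K"],np.array(c["dist"]))[0][:,0]-[215,190])*5+2).round(0).tolist()
print("tcp",pr([[.4676,.1658,.0721]]))
for a in(0,.1,.2,.3):print(a,pr(world(p,[lid(.14,-.095,.01,a),lid(.14,.095,.01,a),lid(.14,.095,0,a),lid(.082,0,.046,a),lid(.117,.065,.01,a)])))
print(pr(world(p,[[-.07,-.095,.065],[-.07,.095,.065],[-.07,.095,.0],[-.07,-.095,0]])))
E
```

```text
tcp [[161.0, 285.0]]
0 [[516.0, 271.0], [110.0, 325.0], [111.0, 341.0], [292.0, 159.0], [169.0, 283.0]]
0.1 [[517.0, 246.0], [107.0, 300.0], [109.0, 317.0], [290.0, 139.0], [167.0, 262.0]]
0.2 [[516.0, 219.0], [105.0, 272.0], [107.0, 292.0], [288.0, 119.0], [165.0, 239.0]]
0.3 [[515.0, 191.0], [102.0, 243.0], [104.0, 264.0], [285.0, 99.0], [163.0, 215.0]]
[[515.0, 287.0], [111.0, 341.0], [120.0, 441.0], [509.0, 386.0]]
```

```bash
python3 - <<'E'
from fit import *
from workcell import camera,readout
c=C["scene"]
def pr(W):return cv2.projectPoints(np.array(W,float),c["rvec"],c["tvec"],c["K"],np.array(c["dist"]))[0][:,0]
print("start tcp in 800 image",pr([[.188,.463,.199]])*800/560)
o=readout.get_obs();n=camera("scene");print(o["clock"],o["eef_pos"],o["ft_force"],o["tau"].round(2),pr([o["eef_pos"]]), n["tvec"]-c["tvec"])
a=n["pixels"][175:275,215:335,::-1];w=camera("wrist")["pixels"][190:300,210:340,::-1]
z=lambda i,h:cv2.resize(i,(400,h),interpolation=cv2.INTER_CUBIC)
cv2.imwrite('pics/s3.png',np.hstack([z(a,340),z(w,340)]))
E
```

```text
start tcp in 800 image [[ 85.22390627 281.64164842]]
3.575 [0.46763818 0.1658201  0.07207818] [-0.90739635 -0.43682278 -0.30919109] [ 2.000e-02 -3.836e+01  2.220e+01  2.000e-02  2.000e-02  0.000e+00] [[246.75009575 246.54124052]] [0. 0. 0.]
```

View pics/s3.png

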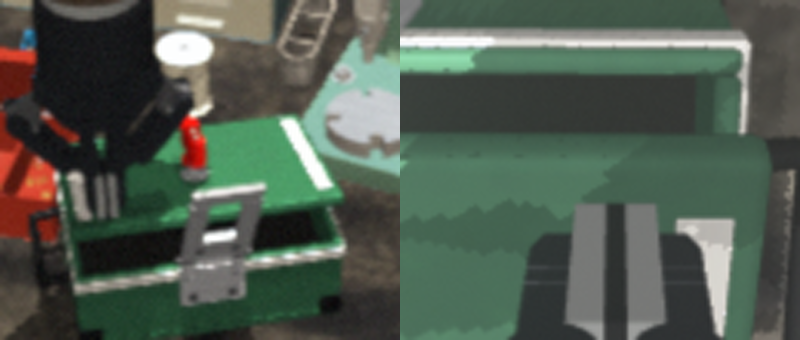

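```bash
python3 - <<'E'
from fit import *
from workcell import camera,readout
p=np.load('p.npy')
def pr(c,W):return cv2.projectPoints(np.array(W,float),np.array(c["rvec"]),np.array(c["tvec"]),c["K"],np.array(c["dist"]))[0][:,0]
rim=world(p,[[-.07,-.095,.065],[-.07,.095,.065]])
w=pickle.load(open('wrist.pkl','rb'))
print("w1 rim (expect 215,228 / 440,222):",pr(w,rim)*800/560," tcp (400,368):",pr(w,[[.4731,.1627,.2582]])*800/560)
n=camera("wrist");o=readout.get_obs()
f=lambda q:(q-[210,190])*[400/130,340/110]+[400,0]
print("now rim left (748,40):",f(pr(n,rim)),"tcp(615,205)",f(pr(n,[o["eef_pos"]])))
for a in(0,.1,.2,.3):print(a,"lid front-left (768,140)",f(pr(n,world(p,[lid(.14,.095,.01,a)]))))
E
```

```text
w1 rim (expect 215,228 / 440,222): [[212.91280844 225.9439039 ]
 [436.78661282 222.06493972]]  tcp (400,368): [[397.80304818 347.77631963]]
now rim left (748,40): [[-172.07044692   28.26036496]
 [ 741.51592935   35.3959097 ]] tcp(615,205) [[610.35969881 165.10113331]]
0 lid front-left (768,140) [[748.19751474  50.68007583]]
0.1 lid front-left (768,140) [[758.19511727  83.7828592 ]]
0.2 lid front-left (768,140) [[769.04278132 129.38948642]]
0.3 lid front-left (768,140) [[780.63474303 189.32556557]]
```

```bash
python3 - <<'E'
from fit import *
p=np.load('p.npy')
def pr(c,W):return cv2.projectPoints(np.array(W,float),np.array(c["rvec"]),np.array(c["tvec"]),c["K"],np.array(c["dist"]))[0][:,0]
w=pickle.load(open('wrist.pkl','rb'));t=np.array([.4731,.1627,.2582])
fx=-np.array([np.cos(p[2]),np.sin(p[2]),0])
for dz in(0,.01,.02,.03,.04):
  print(dz,[(pr(w,[t+fx*s+[0,0,dz]])*800/560)[0].round(0).tolist() for s in(0,.011)])
E
```

```text
0 [[398.0, 348.0], [397.0, 325.0]]
0.01 [[398.0, 358.0], [397.0, 334.0]]
0.02 [[398.0, 369.0], [397.0, 344.0]]
0.03 [[398.0, 381.0], [397.0, 355.0]]
0.04 [[398.0, 395.0], [397.0, 368.0]]
```

The visible fingertips end about 25 mm short of the reported TCP, and the lid is still about 0.2 rad open. I'll keep pressing and watch the force.

Emit:
jog_arm:
  motion:
    - {"x": 1,"y": 0,"z": 6,"spin": 0,"fingers": 1}
    - {"x": 1,"y": 0,"z": 12,"spin": 0,"fingers": 1}
    - {"x": 1,"y": 0,"z": 16,"spin": 0,"fingers": 1}

```text
clock: 4.1
eef_pos: [0.4668, 0.1647, 0.0556]
tool_rot: [-0.484, 0.875, 0.0, -0.0]
ft_force: [-0.7, -1.4, 1.3]
grip_width: 0.0001
grasp_force: 0.6
```

Emit:
jog_arm:
  motion:
    - {"x": 0,"y": 0,"z": 2,"spin": 0,"fingers": 1}
    - {"x": 0,"y": 0,"z": 4,"spin": 0,"fingers": 1}

```text
clock: 4.35
eef_pos: [0.467, 0.165, 0.052]
tool_rot: [-0.484, 0.875, 0.0, -0.0]
ft_force: [-1.1, -1.0, 1.2]
grip_width: 0.0003
grasp_force: 0.6
```

Emit:
jog_arm:
  motion:
    - {"x": 0,"y": 0,"z": 2,"spin": 0,"fingers": 1}
    - {"x": 0,"y": 0,"z": 4,"spin": 0,"fingers": 1}

```text
clock: 4.6
eef_pos: [0.4671, 0.165, 0.0481]
tool_rot: [-0.484, 0.875, -0.0, 0.0]
ft_force: [-0.5, -0.6, 1.9]
grip_width: -0.0004
grasp_force: 0.6
```

```bash
cat >lid.py <<'E'
from fit import *
from workcell import camera
p=np.load('p.npy');c=C["scene"];im=camera("scene")["pixels"].astype(int)
def pr(W):return cv2.projectPoints(np.array(W,float),c["rvec"],c["tvec"],c["K"],np.array(c["dist"]))[0][:,0].round(1).tolist()
for y in(-.05,-.07):
    u=int(round(pr(world(p,[[-.07,y,.065]]))[0][0]))
    print("col",u,"rim",pr(world(p,[[-.07,y,.065]]))[0][1],[(a,pr(world(p,[lid(.14,y,.01,a)]))[0][1]) for a in(0,.05,.1,.15)])
    print([(r,*im[r,u]) for r in range(222,262,2)])
E
python3 lid.py
```

```text
col 299 rim 249.5 [(0, 246.3), (0.05, 243.8), (0.1, 241.3), (0.15, 238.6)]
[(222, np.int64(84), np.int64(165), np.int64(111)), (224, np.int64(81), np.int64(164), np.int64(112)), (226, np.int64(82), np.int64(161), np.int64(110)), (228, np.int64(83), np.int64(164), np.int64(113)), (230, np.int64(80), np.int64(161), np.int64(111)), (232, np.int64(82), np.int64(165), np.int64(112)), (234, np.int64(84), np.int64(166), np.int64(114)), (236, np.int64(84), np.int64(163), np.int64(110)), (238, np.int64(82), np.int64(163), np.int64(111)), (240, np.int64(82), np.int64(163), np.int64(111)), (242, np.int64(84), np.int64(165), np.int64(113)), (244, np.int64(70), np.int64(144), np.int64(97)), (246, np.int64(29), np.int64(61), np.int64(39)), (248, np.int64(38), np.int64(68), np.int64(49)), (250, np.int64(151), np.int64(166), np.int64(154)), (252, np.int64(141), np.int64(137), np.int64(125)), (254, np.int64(30), np.int64(59), np.int64(42)), (256, np.int64(34), np.int64(66), np.int64(46)), (258, np.int64(33), np.int64(66), np.int64(44)), (260, np.int64(36), np.int64(70), np.int64(48))]
col 307 rim 248
[... 375 characters left out ...]
34, np.int64(112), np.int64(177), np.int64(136)), (236, np.int64(84), np.int64(162), np.int64(112)), (238, np.int64(84), np.int64(165), np.int64(112)), (240, np.int64(82), np.int64(163), np.int64(109)), (242, np.int64(84), np.int64(167), np.int64(113)), (244, np.int64(46), np.int64(91), np.int64(63)), (246, np.int64(19), np.int64(34), np.int64(26)), (248, np.int64(121), np.int64(154), np.int64(135)), (250, np.int64(169), np.int64(168), np.int64(159)), (252, np.int64(50), np.int64(70), np.int64(55)), (254, np.int64(30), np.int64(60), np.int64(42)), (256, np.int64(30), np.int64(60), np.int64(42)), (258, np.int64(34), np.int64(66), np.int64(45)), (260, np.int64(34), np.int64(68), np.int64(47))]
```

Emit:
jog_arm:
  motion:
    - {"x": 0,"y": 0,"z": 1,"spin": 0,"fingers": 1}
    - {"x": 0,"y": 0,"z": 2,"spin": 0,"fingers": 1}

```text
clock: 4.9
eef_pos: [0.4671, 0.1649, 0.0462]
tool_rot: [-0.484, 0.875, -0.0, -0.0]
ft_force: [0.1, -1.0, 0.5]
grip_width: 0.0002
grasp_force: 0.6
```

Emit:
jog_arm:
  motion:
    - {"x": 0,"y": 0,"z": 1,"spin": 0,"fingers": 1}
    - {"x": 0,"y": 0,"z": 2,"spin": 0,"fingers": 1}

```text
clock: 5.15
eef_pos: [0.4671, 0.1649, 0.0441]
tool_rot: [-0.484, 0.875, -0.0, -0.0]
ft_force: [-0.3, -0.7, 0.9]
grip_width: 0.0
grasp_force: 0.6
```

Emit:
jog_arm:
  motion:
    - {"x": 0,"y": 0,"z": 1,"spin": 0,"fingers": 1}
    - {"x": 0,"y": 0,"z": 2,"spin": 0,"fingers": 1}

```text
clock: 5.4
eef_pos: [0.4672, 0.1649, 0.0428]
tool_rot: [-0.484, 0.875, -0.0, 0.0]
ft_force: [-3.4, -2.4, 11.7]
grip_width: -0.0004
grasp_force: 5.5
```

```bash
sed -i 's/print(\[(r,\*im\[r,u\]) for.*/print([(r,int(im[r,u,1])) for r in range(238,256)])/' lid.py; python3 lid.py; python3 - <<'E'
from workcell import readout,camera
import cv2
o=readout.get_obs();print(o["tau"].round(2),o["eef_pos"],o["ft_force"])
c=camera("scene")["pixels"][180:280,215:335,::-1]
cv2.imwrite('pics/s4.png',cv2.resize(c,None,fx=6,fy=6,interpolation=cv2.INTER_CUBIC))
E
```

```text
col 299 rim 249.5 [(0, 246.3), (0.05, 243.8), (0.1, 241.3), (0.15, 238.6)]
[(238, 165), (239, 162), (240, 164), (241, 165), (242, 166), (243, 163), (244, 165), (245, 159), (246, 145), (247, 93), (248, 72), (249, 104), (250, 164), (251, 156), (252, 135), (253, 71), (254, 59), (255, 64)]
col 307 rim 248.4 [(0, 245.2), (0.05, 242.7), (0.1, 240.2), (0.15, 237.5)]
[(238, 165), (239, 168), (240, 166), (241, 165), (242, 165), (243, 167), (244, 166), (245, 144), (246, 91), (247, 76), (248, 142), (249, 209), (250, 167), (251, 136), (252, 69), (253, 61), (254, 63), (255, 60)]
[  0.28 -36.21  20.88  -1.02   0.16  -0.  ] [0.46713778 0.1649306  0.04287498] [-2.46027228  0.03345256  5.23188206]
```

View pics/s4.png

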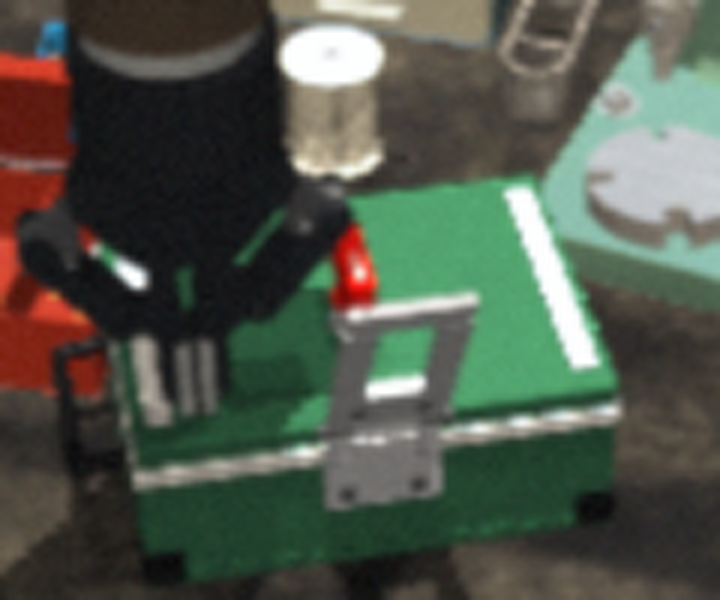

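The lid now looks shut and the force has jumped to 11.7 N. The lid top is at z=75 mm while the TCP reads 43 mm, so the real fingertip is about 32 mm behind the reported TCP. One more firm press, then back off.

Emit:
jog_arm:
  motion:
    - {"x": 0,"y": 0,"z": 1,"spin": 0,"fingers": 1}
    - {"x": 0,"y": 0,"z": 2,"spin": 0,"fingers": 1}
    - {"x": 0,"y": 0,"z": 2,"spin": 0,"fingers": 1}

```text
clock: 5.88
eef_pos: [0.4672, 0.1649, 0.0427]
tool_rot: [-0.484, 0.875, -0.0, 0.001]
ft_force: [-6.0, -2.9, 18.6]
grip_width: -0.0001
grasp_force: 9.3
```

Emit:
jog_arm:
  motion:
    - {"x": 0,"y": 0,"z": -40,"spin": 0,"fingers": 1}
    - {"x": 0,"y": 0,"z": -90,"spin": 0,"fingers": 1}
    - {"x": 0,"y": 0,"z": -140,"spin": 0,"fingers": 1}
    - {"x": 0,"y": 0,"z": -165,"spin": 0,"fingers": 1}
    - {"x": 50,"y": -10,"z": -165,"spin": 0,"fingers": 1}
    - {"x": 100,"y": -30,"z": -165,"spin": 0,"fingers": 1}
    - {"x": 125,"y": -42,"z": -165,"spin": 0,"fingers": 1}
    - {"x": 125,"y": -42,"z": -165,"spin": 0,"fingers": 1}

```text
clock: 6.88
eef_pos: [0.4361, 0.0355, 0.2053]
tool_rot: [-0.483, 0.876, 0.0, 0.0]
ft_force: [-0.3, -0.1, -0.0]
grip_width: -0.0002
grasp_force: 0.0
```

```bash
python3 lid.py; python3 go.py -175,24,125; python3 - <<'E'
from workcell import camera
import cv2,pickle
c=camera("wrist");pickle.dump(c,open('wrist.pkl','wb'));cv2.imwrite('pics/w5.png',cv2.resize(c["pixels"][:,:,::-1],(800,600),interpolation=cv2.INTER_CUBIC))
E
```

```text
col 299 rim 249.5 [(0, 246.3), (0.05, 243.8), (0.1, 241.3), (0.15, 238.6)]
[(238, 167), (239, 166), (240, 166), (241, 166), (242, 168), (243, 166), (244, 167), (245, 166), (246, 145), (247, 97), (248, 76), (249, 106), (250, 167), (251, 159), (252, 134), (253, 76), (254, 62), (255, 63)]
col 307 rim 248.4 [(0, 245.2), (0.05, 242.7), (0.1, 240.2), (0.15, 237.5)]
[(238, 166), (239, 170), (240, 167), (241, 168), (242, 166), (243, 167), (244, 169), (245, 145), (246, 91), (247, 85), (248, 147), (249, 211), (250, 166), (251, 138), (252, 69), (253, 61), (254, 63), (255, 64)]
t 6.925 q [ 0.08  0.11 -0.13  1.32  0.   -0.93] F [0.4 0.1 0.2] w -0.0004 tilt [0.04 0.04]
case pos [-170.1   24.9  205.3] spin to y-align 0.5
-175,24,125 -> [ 5.  -0.9 80.3]
```

View pics/w5.png

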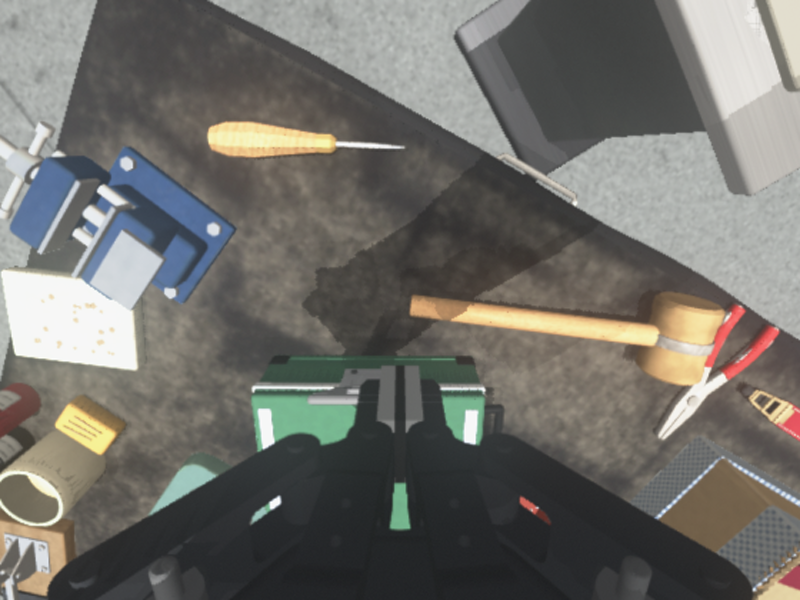

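Emit:
jog_arm:
  motion:
    - {"x": 5,"y": -4,"z": 50,"spin": 0,"fingers": 1}
    - {"x": 0,"y": -4,"z": 77,"spin": 0,"fingers": 1}
    - {"x": -20,"y": -4,"z": 77,"spin": 0,"fingers": 1}
    - {"x": -45,"y": -4,"z": 77,"spin": 0,"fingers": 1}
    - {"x": -70,"y": -4,"z": 77,"spin": 0,"fingers": 1}
    - {"x": -95,"y": -4,"z": 77,"spin": 0,"fingers": 1}
    - {"x": -120,"y": -4,"z": 77,"spin": 0,"fingers": 1}
    - {"x": -140,"y": -4,"z": 77,"spin": 0,"fingers": 1}

```text
clock: 7.98
eef_pos: [0.5158, 0.1565, 0.1297]
tool_rot: [-0.485, 0.874, -0.0, 0.001]
ft_force: [-1.0, -1.2, -1.0]
grip_width: -0.0002
grasp_force: 0.3
```

```bash
python3 go.py -12,21,114 -1,21,97 7,21,79 10,21,65 12,21,50
```

```text
t 7.975 q [ 0.29  0.35 -0.02  1.19  0.   -0.72] F [-1.  -1.2 -1. ] w -0.0002 tilt [0.15 0.06]
case pos [-26.2  22.9 129.7] spin to y-align 0.7
-12,21,114 -> [-14.1  -2.1  15.8]
-1,21,97 -> [-25.1  -2.2  32.8]
7,21,79 -> [-33.   -2.3  50.8]
10,21,65 -> [-36.   -2.3  64.8]
12,21,50 -> [-38.   -2.3  79.8]
```

Contact is about -1.5 N, so the hasp is following. Next I'll follow the arc down.

Emit:
jog_arm:
  motion:
    - {"x": -14,"y": -2,"z": 15,"spin": 0,"fingers": 1}
    - {"x": -25,"y": -2,"z": 32,"spin": 0,"fingers": 1}
    - {"x": -32,"y": -2,"z": 48,"spin": 0,"fingers": 1}
    - {"x": -36,"y": -2,"z": 62,"spin": 0,"fingers": 1}
    - {"x": -38,"y": -2,"z": 74,"spin": 0,"fingers": 1}
    - {"x": -38,"y": -2,"z": 79,"spin": 0,"fingers": 1}
    - {"x": -38,"y": -2,"z": 81,"spin": 0,"fingers": 1}
    - {"x": -38,"y": -2,"z": 82,"spin": 0,"fingers": 1}

```text
clock: 8.98
eef_pos: [0.5354, 0.1839, 0.0486]
tool_rot: [-0.484, 0.875, 0.0, 0.0]
ft_force: [-6.5, -2.0, 17.2]
grip_width: 0.0004
grasp_force: 8.6
```

```bash
python3 go.py
```

```text
t 8.975 q [ 0.33  0.48 -0.06  1.03  0.   -0.68] F [-6.5 -2.  17.2] w 0.0004 tilt [0.02 0.01]
case pos [ 7.4 21.3 48.6] spin to y-align 0.6
```

Emit:
jog_arm:
  motion:
    - {"x": 0,"y": 0,"z": -50,"spin": 0,"fingers": 1}
    - {"x": 0,"y": 0,"z": -100,"spin": 0,"fingers": -1}
    - {"x": 19,"y": -21,"z": -105,"spin": 0.6,"fingers": -1}
    - {"x": 19,"y": -21,"z": -105,"spin": 0.6,"fingers": -1}
    - {"x": 19,"y": -21,"z": -105,"spin": 0.6,"fingers": -1}
    - {"x": 19,"y": -21,"z": -105,"spin": 0.6,"fingers": -1}

```text
clock: 9.72
eef_pos: [0.5429, 0.1573, 0.1504]
tool_rot: [-0.48, 0.877, 0.0, -0.001]
ft_force: [0.1, -0.3, -0.1]
grip_width: 0.0854
grasp_force: 0.0
```

```bash
python3 go.py -12,0,59; python3 - <<'E'
from fit import *
from workcell import camera
p=np.load('p.npy')
for n in("wrist","top","scene"):
    c=camera(n);im=c["pixels"].astype(int)
    W=world(p,[[-.012,0,.111],[-.034,0,.111],[.010,0,.111],[-.012,0,.1],[-.012+.1,0,.0]])
    q=cv2.projectPoints(W,np.array(c["rvec"]),np.array(c["tvec"]),c["K"],np.array(c["dist"]))[0][:,0]
    m=((im[:,:,0]>130)&(im[:,:,1]<70)&(im[:,:,2]<70)).astype(np.uint8)
    v,u=np.nonzero(m); s=np.hypot(u-q[0,0],v-q[0,1])<(60 if n=="wrist" else 20)
    u,v=u[s],v[s];print(n,"pred top,front,back,mid",q[:4].round(1).tolist(),"red n",len(u))
    if len(u)>5:
        r=cv2.minAreaRect(np.c_[u,v].astype(np.float32));print("bbox",u.min(),u.max(),v.min(),v.max(),"cent",u.mean().round(1),v.mean().round(1),r)
    cv2.imwrite(f'pics/k_{n}.png',im[:,:,::-1])
E
```

```text
t 9.725 q [ 0.28  0.4   0.09  1.27  0.   -0.72] F [ 0.1 -0.3 -0.1] w 0.0854 tilt [-0.1  -0.01]
case pos [-10.8   0.7 150.4] spin to y-align 0.0
-12,0,59 -> [ 1.1 -0.8 91.4]
wrist pred top,front,back,mid [[277.6, 219.8], [277.5, 191.4], [277.7, 246.5], [277.7, 214.9]] red n 420
bbox 269 288 195 247 cent 278.6 231.3 ((278.5, 221.0), (52.0, 19.0), 90.0)
top pred top,front,back,mid [[281.7, 214.6], [290.5, 220.5], [273.0, 208.7], [281.7, 214.7]] red n 0
scene pred top,front,back,mid [[273.1, 221.4], [274.8, 227.2], [271.5, 215.7], [273.2, 225.0]] red n 61
bbox 270 277 217 233 cent 273.5 224.6 ((273.8301696777344, 224.90567016601562), (16.757986068725586, 4.670258522033691), 74.05460357666016)[ WARN:0@1.612] global loadsave.cpp:1063 imwrite_ Unsupported depth image for selected encoder is fallbacked to CV_8U.
```

Emit:
jog_arm:
  motion:
    - {"x": 1,"y": 0,"z": 40,"spin": 0,"fingers": -1}
    - {"x": 1,"y": 0,"z": 75,"spin": 0,"fingers": -1}
    - {"x": 1,"y": 0,"z": 91,"spin": 0,"fingers": -1}
    - {"x": 1,"y": 0,"z": 91,"spin": 0,"fingers": 1}
    - {"x": 1,"y": 0,"z": 91,"spin": 0,"fingers": 1}
    - {"x": 1,"y": 0,"z": 91,"spin": 0,"fingers": 1}
    - {"x": 1,"y": 0,"z": 91,"spin": 0,"fingers": 1}
    - {"x": 1,"y": 0,"z": 91,"spin": 0,"fingers": 1}

```text
clock: 10.88
eef_pos: [0.5434, 0.1567, 0.061]
tool_rot: [-0.48, 0.878, 0.0, 0.001]
ft_force: [-0.5, 0.7, 2.1]
grip_width: 0.0107
grasp_force: 62.0
```

Emit:
jog_arm:
  motion:
    - {"x": 0,"y": 0,"z": 2,"spin": 0,"fingers": 1}
    - {"x": 0,"y": 0,"z": 4,"spin": 0,"fingers": 1}
    - {"x": 0,"y": 0,"z": 6,"spin": 0,"fingers": 1}
    - {"x": 0,"y": 0,"z": 7,"spin": 0,"fingers": 1}
    - {"x": 0,"y": 0,"z": 7,"spin": 0,"fingers": 1}

```text
clock: 11.5
eef_pos: [0.5435, 0.1567, 0.0544]
tool_rot: [-0.48, 0.878, 0.0, 0.001]
ft_force: [-2.6, 1.4, 9.1]
grip_width: 0.0109
grasp_force: 63.0
```

```bash
python3 go.py
```

```text
t 11.5 q [ 0.28  0.47 -0.06  1.04  0.   -0.72] F [-2.6  1.4  9.1] w 0.0109 tilt [0.08 0.06]
case pos [-11.   -0.2  54.4] spin to y-align 0.0
```

Emit:
jog_arm:
  motion:
    - {"x": 0,"y": 0,"z": 1,"spin": 0,"fingers": 1}
    - {"x": 0,"y": 0,"z": 1,"spin": 9,"fingers": 1}
    - {"x": 0,"y": 0,"z": 1,"spin": 18,"fingers": 1}
    - {"x": 0,"y": 0,"z": 1,"spin": 27,"fingers": 1}
    - {"x": 0,"y": 0,"z": 1,"spin": 36,"fingers": 1}
    - {"x": 0,"y": 0,"z": 1,"spin": 45,"fingers": 1}
    - {"x": 0,"y": 0,"z": 1,"spin": 54,"fingers": 1}
    - {"x": 0,"y": 0,"z": 1,"spin": 60,"fingers": 1}

```text
clock: 12.5
eef_pos: [0.5428, 0.1579, 0.0543]
tool_rot: [0.025, 1.0, 0.002, 0.0]
ft_force: [-6.5, 3.7, 15.5]
grip_width: 0.0108
grasp_force: 63.7
```

Emit:
jog_arm:
  motion:
    - {"x": 0,"y": 0,"z": 0,"spin": 9,"fingers": 1}
    - {"x": 0,"y": 0,"z": 0,"spin": 18,"fingers": 1}
    - {"x": 0,"y": 0,"z": 0,"spin": 25,"fingers": 1}
    - {"x": 0,"y": 0,"z": 0,"spin": 30,"fingers": 1}
    - {"x": 0,"y": 0,"z": 0,"spin": 32,"fingers": 1}
    - {"x": 0,"y": 0,"z": 0,"spin": 32,"fingers": 1}

```text
clock: 13.25
eef_pos: [0.543, 0.1588, 0.0543]
tool_rot: [0.297, 0.955, 0.002, -0.0]
ft_force: [-5.2, 4.6, 13.9]
grip_width: 0.0105
grasp_force: 63.9
```

```bash
python3 go.py; python3 -c "
from workcell import readout;o=readout.get_obs();print(o['ft_torque'])"
```

```text
t 13.25 q [ 0.28  0.47 -0.06  1.04  0.    0.88] F [-5.2  4.6 13.9] w 0.0105 tilt [0.06 0.27]
case pos [-9.6  1.4 54.3] spin to y-align -91.8
[1.01043054 1.24004297 0.49496978]
```

Emit:
jog_arm:
  motion:
    - {"x": 0,"y": 0,"z": -3,"spin": -1,"fingers": 1}
    - {"x": 0,"y": 0,"z": -6,"spin": -1,"fingers": 1}
    - {"x": 0,"y": 0,"z": -6,"spin": -1,"fingers": -1}
    - {"x": 0,"y": 0,"z": -6,"spin": -1,"fingers": -1}
    - {"x": 0,"y": 0,"z": -6,"spin": -1,"fingers": -1}
    - {"x": 0,"y": 0,"z": -6,"spin": -1,"fingers": -1}
    - {"x": 0,"y": 0,"z": -30,"spin": -1,"fingers": -1}
    - {"x": 0,"y": 0,"z": -80,"spin": -1,"fingers": -1}

```text
clock: 14.25
eef_pos: [0.5409, 0.1554, 0.1303]
tool_rot: [0.29, 0.957, -0.002, -0.003]
ft_force: [1.2, -0.2, 0.7]
grip_width: 0.0855
grasp_force: 0.0
```

Emit:
jog_arm:
  motion:
    - {"x": 0,"y": 0,"z": -50,"spin": 0,"fingers": -1}
    - {"x": 0,"y": 0,"z": -90,"spin": 0,"fingers": -1}
    - {"x": 0,"y": 50,"z": -90,"spin": 0,"fingers": -1}
    - {"x": 0,"y": 100,"z": -90,"spin": 0,"fingers": -1}
    - {"x": 0,"y": 100,"z": -90,"spin": 0,"fingers": -1}

```text
clock: 14.88
eef_pos: [0.5993, 0.2419, 0.2195]
tool_rot: [0.289, 0.957, -0.001, -0.001]
ft_force: [-0.6, 0.1, -0.5]
grip_width: 0.0855
grasp_force: 0.0
```

```bash
python3 go.py; python3 lid.py; python3 - <<'E'
from workcell import camera
import cv2,numpy as np
a=camera("scene")["pixels"][170:280,215:335,::-1];b=camera("top")["pixels"][130:270,210:360,::-1]
z=lambda i:cv2.resize(i,(400,400),interpolation=cv2.INTER_CUBIC)
cv2.imwrite('pics/end.png',np.hstack([z(a),z(b)]))
E
```

```text
t 14.875 q [0.38 0.55 0.51 1.54 0.   0.97] F [-0.6  0.1 -0.5] w 0.0855 tilt [-0.13 -0.03]
case pos [ 90.8  -1.2 219.5] spin to y-align -90.8
col 299 rim 249.5 [(0, 246.3), (0.05, 243.8), (0.1, 241.3), (0.15, 238.6)]
[(238, 148), (239, 149), (240, 148), (241, 147), (242, 150), (243, 150), (244, 152), (245, 147), (246, 134), (247, 88), (248, 74), (249, 105), (250, 163), (251, 156), (252, 134), (253, 70), (254, 59), (255, 64)]
col 307 rim 248.4 [(0, 245.2), (0.05, 242.7), (0.1, 240.2), (0.15, 237.5)]
[(238, 149), (239, 152), (240, 148), (241, 148), (242, 151), (243, 150), (244, 150), (245, 134), (246, 88), (247, 81), (248, 145), (249, 208), (250, 161), (251, 135), (252, 70), (253, 61), (254, 64), (255, 62)]
```

View pics/end.png

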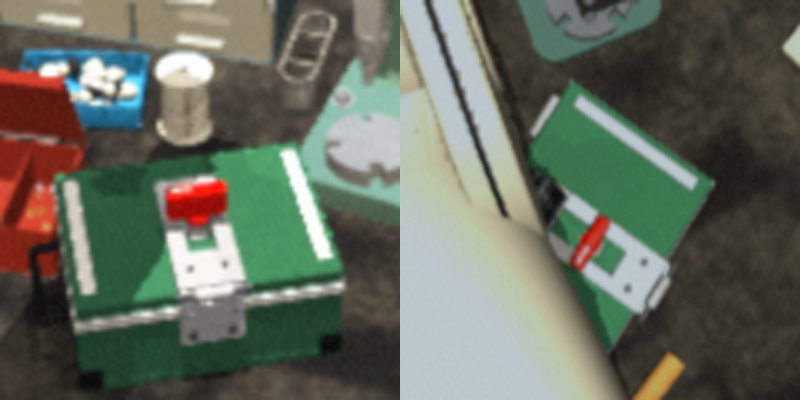

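The lid is shut, the hasp lies flat, and the wing lies across it: (578,265)–(605,220) is parallel to the lid's front edge. The bystanders in view have not moved. I'm handing the job in.

```bash
python3 -c "
from workcell import bot;print(bot.job_done())"
```

```text
the job is handed in; nothing more can be done
None
```

I handed in the job after about 15 s of robot time: the lid is shut, the hasp lies flat round the knob, and the knob has been pressed in, turned a quarter turn clockwise and released; the last pictures show no bystander moved, though not all of them were in view.

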